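# Hold a boiled sweet up with the tongs over the checking plate

## Task

Pick up the tongs, close their tips on the round, drum-shaped boiled sweet on the marble slab, and hold it up over the white plate, at least 6 cm above it, for the colour check. Only the tongs may touch the sweet, never the robot; leave the two pillow-shaped sweets beside it where they are. Finish while still holding: the robot keeps the tongs squeezed shut on the raised sweet and nothing is put down.

Things in the scene. Friction and masses are not known exactly. Their poses are not given: they have to be found in the camera images.
- tongs: Sprung kitchen tongs lying flat, black arms and steel tips, 221 mm long, about 95 g, balanced near the origin: two straight arms that open sideways from a hinge post (26 mm diameter, 36 mm high) at x = -90 mm. Origin: mid-line between the arms, level of the underside; x runs along the mid-line to the tips, z up; at first x is within 0.3 rad of world +x. The linked arms close evenly about the mid-line.
- tongs_grip (a point): Where to squeeze: mid-line at tongs x = 0, half-way up the arm strips, 23 mm above the underside; axes as tongs. Over the arms' outer faces it is 50 mm wide open, 34 mm (arms parallel) when shut on the drum. The spring yields from 4.5 N a side; the drum is reached at 6 N, and nearly half of any extra grip presses it. A light hold at 44 to 46 mm carries the tongs with tips open.
- tongs_tip (a point): The middle between the tips, 100 mm ahead of tongs_grip along tongs x, 13 mm above the tongs' underside. Each tip is a plate 37 mm long, 26 mm high, reaching down to the underside, bent to a shallow V hollow towards the other tip, deepest here. Open, the gap is 65 mm here and 53 mm at its narrowest; 72 mm over the outside. It centres the drum as it shuts.
- tongs_left: The tongs' left arm (tongs +y) with its tip: an upright flat strip 4 mm thick, lower edge 12 mm and upper edge 34 mm above the underside, from the hinge to tongs x = 80 mm, then the tip. Origin: hinge pin at tongs x = -90, y = +10 mm, level of the underside; its x runs along the arm. Open, it is turned 0.09 rad outwards from tongs x.
- tongs_right: The tongs' right arm (on tongs -y), the mirror of the left; origin at tongs x = -90, y = -10 mm.
- drum: The wanted sweet: hard amber drum (upright cylinder), 30 mm diameter, 24 mm high, about 25 g, standing on the slab. Origin: centre of its underside. One of three sweets in a row across the slab (along slab y), about 65 mm apart; any of the three places.
- pillow_a: A pillow-shaped sweet of the same amber, 42 x 20 x 16 mm (x, y, z), lying on the slab; to be left alone. Origin: centre of its underside.
- pillow_b: The other pillow-shaped sweet, the same; to be left alone.
- slab: Fixed marble slab on the bench, 200 x 230 x 20 mm (x, y, z); its top is 20 mm above the bench. Origin: centre of its underside, z up; x within 0.15 rad of world +x.
- plate: Fixed white ceramic plate on the bench, 130 mm across, 14 mm high, to one side of the slab (the tongs lie on the other). Origin: centre of its underside.
Not all that is in view belongs to the job. What is shaped like the plate but yellow is not meant. What is shaped like the drum but red is not meant.

How it is judged:
By the outcome, as a careful person would: the job done as asked, in the order asked, and still so for the second after the job is handed in, while the arm keeps its last pose, push and grip.
It also fails if it takes over 42 s, if anything falls off the work surface, if the arm or the gripper's body presses on something with over 40 N, if the wrist force passes 120 N, or if a joint passes its speed limit or range.

## Robot

A 6-joint arm with a two-finger parallel gripper is mounted at the origin on the work surface. World frame = base frame: x ahead of the robot, y to its left, z up, the work surface at z = 0. Lengths are in m, angles in rad, forces in N, time in s.
With the tool pointing down it reaches from about 0.275 to 0.825 m from the base axis. Payload 5.2 kg.
Tool frame: the origin (TCP) lies between the finger pads; the fingertips stand 19 mm ahead of it and the grasp point (between the pads) is the TCP (robot.tcp_to_tips is the z of the fingertips in the tool frame, in m); z points along the fingers, y is the line along which they close (so a half turn about z gives the same grasp; the last joint's range is limited). The gripper opens to 93 mm and grips with 3 to 60 N. Pads are 15 mm wide; open, the fingers measure 128 mm over their backs; the gripper's body (75 mm by 188 mm) begins 65 mm behind the grasp point.
Start: joints at [-1.549, 0.259, 1.535, -0, 1.348, -0.203], TCP at [0.123, -0.536, 0.198] pointing down, gripper open.
Joint ranges: [-3.14, 3.14], [-0.91, 2.08], [0.19, 2.58], [-1.22, 4.36], [0.22, 2.71], [-3.12, 3.12]. Speed limits (rad/s): [2.57, 2.57, 3.14, 3.14, 3.14, 3.14].

## Interface

Orientations are given as a unit quaternion [x, y, z, w].
In Python, from plant import robot, snapshot gives the robot as it stands.
- The arm moves only by the tool apply_moves, never from a script. Its arguments are lists of equal length, an entry for each row: "delta_pos": the shift along the tool's x, y, z in m, a list of three; "turn": the turn about the tool's z in rad. In form: {"delta_pos": [[tx, ty, tz], ...], "turn": [turn, ...]}. A call has 1 to 10 rows; each row is the pose to reach, as a shift and turn from the pose commanded when the call began, along the tool's axes at that moment; what a row does not reach only later rows make up. A row lasts 1/10 s, in which the tool goes at most 50 mm and 8.59 degrees, less where a joint would pass 70% of its speed; a pose out of reach is approached as far as the arm can. A call with a gripper value outside its range is refused whole. "hand" is the closure, from 0 (fully open) to 1 (shut), set as the call begins (left out, the last holds). The fingers move at their own pace and stop on an object; "squeeze" is the grip in N (left out, the last holds). Time passes only in rows, so rows that repeat a pose let the fingers close. It gives the time, the measured TCP pose, the force, the opening and the grip force at its end, in the units of the state.
- robot.state(): the state, without advancing time (a new reading comes with each control period).
- snapshot(name): name is "scene" or "top"; returns a dict with "pixels" (420x560x3 uint8, red, green, blue), "depth" (420x560 float32, m along the optical axis (not along the pixel's ray), 0 where there is no reading), "intrinsics" (3x3 intrinsics, pixels), "rvec" (rotation vector, rad) and "tvec" (3), from world to camera coordinates, as OpenCV has them. Camera axes: x right, y down, z forward; pixel columns grow to the right and rows downward; lengths in m; the calibration is good to about 2 mm. A picture is of the moment at which its call begins.
- robot.hand_in(): hands the job in; it is judged then, once.
The state is a dict: "time": time; "qpos": joint angles; "joint_velocities": joint speeds; "joint_torque": joint torques, N m; "ee_pos": TCP position; "ee_rot": TCP orientation; "wrist_force": force on the tool from outside, world axes, zero at the start; "torque": the same for the moment, N m; "opening": opening from 0.0 (shut) to 1.0 (fully open); "grip_force": force on a finger pad.
Only numpy, scipy, OpenCV 4.12 (cv2) and the standard library are available. Lean on these libraries where they do the work, as an engineer would, in place of code of your own. Each camera call takes 0.05 s, during which the arm holds its last target. There are 200 camera calls.

## Working session

There is one attempt and no reset: what is moved stays moved. The work goes in short steps, Python scripts to look and compute and a tool call to move; the robot and the scene stay as the last step left them, time stands still between calls to the robot, and variables do not carry over. Pictures are saved under pics/ and viewed, at most 10 in all, crops included, and the job is handed in when it is done.

Besides the shell and the picture viewer there is one more tool, called after "Emit:" as name(argument=value, ...), one argument or row to a line, values as JSON. apply_moves: Moves the arm, as the interface text tells. Its arguments: {"type":"object","properties":{"delta_pos":{"type":"array"},"turn":{"type":"array"},"hand":{"type":"number"},"squeeze":{"type":"number"}},"required":["delta_pos","turn"]}

```bash
mkdir -p pics
cat > h.py <<'E'
import numpy as np, cv2
from plant import robot, snapshot
def snap(n,f=None):
    s=snapshot(n); 
    if f: cv2.imwrite('pics/'+f,s['pixels'][:,:,::-1])
    return s
def cloud(s):
    K=s['intrinsics'];R=cv2.Rodrigues(np.array(s['rvec'],float))[0];t=np.array(s['tvec']).ravel()
    v,u=np.mgrid[:420,:560];d=s['depth']
    c=np.stack([(u-K[0,2])/K[0,0]*d,(v-K[1,2])/K[1,1]*d,d],-1)
    return (c-t)@R
E
python3 - <<'E'
from h import *
print(robot.state())
for n in('scene','top'):
    s=snap(n,n+'0.png');np.savez(n+'0.npz',**s);R=cv2.Rodrigues(np.array(s['rvec'],float))[0];print(-R.T@np.array(s['tvec']).ravel(),s['intrinsics'][0,0],R)
E
```

```text
{'time': 0.0, 'qpos': array([-1.54878934e+00,  2.59351420e-01,  1.53607718e+00, -1.54590411e-05,
        1.34799757e+00, -2.02803695e-01]), 'joint_velocities': array([-2.43557136e-03,  8.23755673e-05,  4.46926909e-04, -9.83076986e-05,
       -5.02152165e-04, -1.27694332e-03]), 'joint_torque': array([-9.47171211e-04, -4.37307930e+01, -2.84006059e+01,  7.18595507e-02,
        4.14819131e-02, -1.37104525e-04]), 'ee_pos': array([ 0.12260899, -0.53556113,  0.19761558]), 'ee_rot': array([ 9.93688559e-01,  1.12170443e-01,  7.52548820e-05, -9.13699776e-04]), 'wrist_force': array([0.3241001 , 0.21570423, 0.45839642]), 'torque': array([ 0.01163333, -0.03582174, -0.01097533]), 'grip_force': 0.0, 'opening': 1.0005360072536633}
[0.87627598 0.45882904 0.71796255] 418.9289041432135 [[-0.74738278  0.66430111 -0.01109117]
 [ 0.49738577  0.54836834 -0.67223475]
 [-0.44048424 -0.50793327 -0.74025498]]
[0.40926063 0.01600767 1.22371053] 484.77637597276663 [[ 0.0147819  -0.99988521  0.00332732]
 [-0.99772988 -0.01496853 -0.06565843]
 [ 0.06570069 -0.00234921 -0.99783661]]
```

```bash
ls -la . pics
```

```text
.:
total 3240
drwxr-xr-x  3 agent agent    4096 Dec  1 13:52 .
drwxr-xr-x 23 root  root     4096 Dec  1 13:51 ..
-rw-r--r--  1 agent agent     401 Dec  1 13:52 h.py
drwxr-xr-x  2 agent agent    4096 Dec  1 13:52 pics
-rw-r--r--  1 agent agent 1647760 Dec  1 13:52 scene0.npz
-rw-r--r--  1 agent agent 1647760 Dec  1 13:52 top0.npz

pics:
total 648
drwxr-xr-x 2 agent agent   4096 Dec  1 13:52 .
drwxr-xr-x 3 agent agent   4096 Dec  1 13:52 ..
-rw-r--r-- 1 agent agent 363730 Dec  1 13:52 scene0.png
-rw-r--r-- 1 agent agent 290656 Dec  1 13:52 top0.png
```

View pics/top0.png

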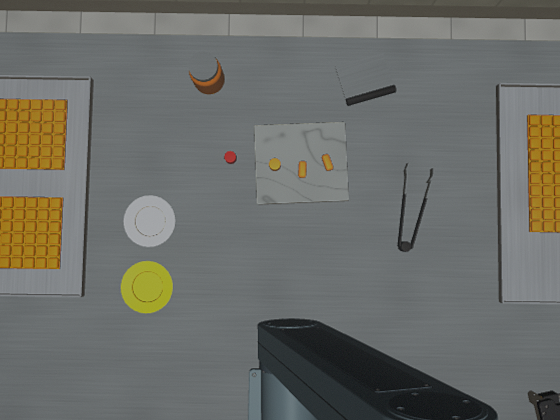

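View pics/scene0.png

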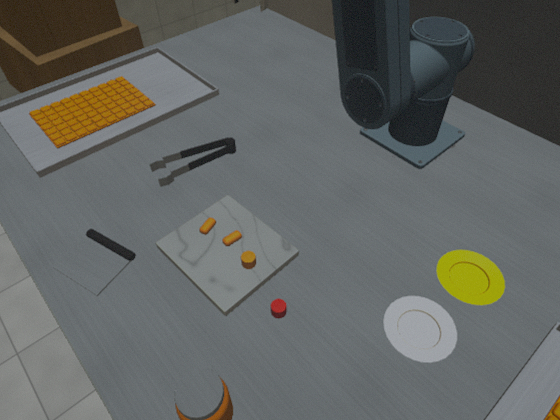

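The top view shows the tongs: hinge at (405,246), tips at (405,165) and (432,170). The drum is at (275,164), the pillows at (302,169) and (327,162), the white plate at (149,221) and the red decoy at (230,157). The scene view agrees with this: drum (248,260), plate (420,328).

```bash
cat >> h.py <<'E'
def ray(s,uv,z):
    K=s['intrinsics'];R=cv2.Rodrigues(np.array(s['rvec'],float))[0];t=np.array(s['tvec']).ravel()
    uv=np.atleast_2d(uv).astype(float);d=np.c_[(uv-[K[0,2],K[1,2]])/[K[0,0],K[1,1]],np.ones(len(uv))]@R;c=-R.T@t
    return (c+d*((z-c[2])/d[:,2])[:,None])[:,:2]
def blobs(m,amin):
    n,l,st,c=cv2.connectedComponentsWithStats(m.astype(np.uint8));return [(l==i) for i in range(1,n) if st[i,4]>=amin]
E
python3 - <<'E'
from h import *
for n in('top','scene'):
    s=dict(np.load(n+'0.npz'));P=cloud(s);hsv=cv2.cvtColor(s['pixels'],cv2.COLOR_RGB2HSV);h,S,V=[hsv[...,i].astype(int) for i in range(3)]
    print(n)
    reg=(P[...,0]>.3)&(P[...,0]<.75)&(abs(P[...,1])<.42)
    # sweets
    for b in blobs(reg&(h>8)&(h<28)&(S>130)&(P[...,2]<.08)&(abs(P[...,1])<.2),20):
        q=P[b];top=b&(P[...,2]>np.percentile(q[:,2],90)-.004);v,u=np.nonzero(b)
        zt=np.percentile(q[:,2],90);v2,u2=np.nonzero(top)
        r=ray(s,np.c_[u2,v2],zt);c,sz,a=cv2.minAreaRect((r*1000).astype(np.float32))
        print('sweet',u.mean().round(),v.mean().round(),len(u),'zt',zt.round(4),'c',np.round(c,1),np.round(sz,1),round(a,1))
    # plate
    for b in blobs((S<25)&(V>150)&(P[...,1]>.1)&(P[...,1]<.42)&(P[...,0]>.25)&(P[...,0]<.6)&(P[...,2]>.004),300):
        v,u=np.nonzero(b);r=ray(s,np.c_[u,v],.012);(c,rad)=cv2.minEnclosingCircle((r*1000).astype(np.float32));print('plate',u.mean(),v.mean(),np.round(c),rad,np.percentile(P[b][:,2],[5,50,95]).round(3))
    # tongs
    m=(P[...,2]>.008)&(P[...,2]<.06)&(P[...,1]<-.13)&(P[...,1]>-.34)&(P[...,0]>.3)&(P[...,0]<.62)
    bs=blobs(m,60)
    for b in bs:
        q=P[b];print('tongs?',len(q),q.min(0).round(3),q.max(0).round(3),np.percentile(q[:,2],[5,50,95]).round(3))
    # slab
    m=reg&(abs(P[...,2]-.02)<.006)&(P[...,1]>-.16)&(P[...,1]<.2)&(S<60)
    for b in blobs(m,2000):
        v,u=np.nonzero(b);r=ray(s,np.c_[u,v],.02);print('slab',cv2.minAreaRect((r*1000).astype(np.float32)))
E
```

```text
top
sweet 327.0 162.0 120 zt 0.0382 c [615.  -83.6] [34.  16.5] 21.0
sweet 274.0 164.0 110 zt 0.0465 c [607.2  47.4] [27.2 24.5] 0.9
sweet 302.0 169.0 114 zt 0.0373 c [597.4 -21.7] [37.3 14.8] 0.8
plate 148.9402460456942 220.42647920328062 [464. 358.] 64.0282211303711 [0.005 0.01  0.015]
tongs? 104 [ 0.522 -0.139  0.014] [ 0.619 -0.13   0.024] [0.016 0.019 0.023]
tongs? 630 [ 0.398 -0.34   0.009] [ 0.618 -0.261  0.041] [0.014 0.031 0.037]
slab ((615.7184448242188, -19.27367401123047), (199.8085174560547, 229.28103637695312), 3.1295225620269775)
scene
sweet 207.0 225.0 146 zt 0.0379 c [617.2 -81.2] [38.4 15.6] 22.5
sweet 232.0 238.0 159 zt 0.0378 c [598.9 -18.9] [17.5 39. ] 82.0
sweet 248.0 259.0 204 zt 0.0458 c [608.9  48. ] [26.9 25.6] 50.8
plate 419.49898814686327 328.7412546978896 [462. 357.] 64.17118072509766 [0.005 0.011 0.015]
tongs? 1152 [ 0.398 -0.34   0.008] [ 0.62  -0.261  0.04 ] [0.014 0.026 0.037]
tongs? 83 [ 0.523 -0.138  0.018] [ 0.62  -0.13   0.024] [0.019 0.021 0.023]
slab ((616.2974243164062, -17.29053497314453), (201.07608032226562, 233.40660095214844), 3.2066190242767334)
```

```bash
cat >> h.py <<'E'
def tongs(s,m,zref):
    v,u=np.nonzero(m);r=ray(s,np.c_[u,v],zref); return r
E
python3 - <<'E'
from h import *
for n in('top','scene'):
    s=dict(np.load(n+'0.npz'));P=cloud(s)
    m=(P[...,2]>.008)&(P[...,2]<.06)&(P[...,1]<-.2)&(P[...,1]>-.40)&(P[...,0]>.3)&(P[...,0]<.63)
    b=max(blobs(m,60),key=lambda x:x.sum());q=P[b]
    print(n,len(q),q.min(0).round(3),q.max(0).round(3))
    q=q[q[:,2]>.026];r=ray(s,np.c_[np.nonzero(b)[::-1]],.034)[P[b][:,2]>.026]
    ax=np.array([1.,-.2]);ax/=np.linalg.norm(ax)
    hp=q[q@np.r_[ax,0]<(q@np.r_[ax,0]).min()+.024];hc=cv2.minEnclosingCircle((hp[:,:2]*1000).astype(np.float32));print('hinge',hc)
    h0=np.array(hc[0])/1000
    for it in range(3):
        nrm=np.array([-ax[1],ax[0]]);d=r-h0;a=d@ax;y=d@nrm;k=(a>.03)&(a<.165)
        L=np.polyfit(a[k&(y>0)],y[k&(y>0)],1);Rr=np.polyfit(a[k&(y<0)],y[k&(y<0)],1)
        mid=(L+Rr)/2;th=np.arctan(mid[0]);c=h0+nrm*mid[1]
        ax=np.array([[np.cos(th),-np.sin(th)],[np.sin(th),np.cos(th)]])@ax;h0=c
    print('L',L,'R',Rr,'ang',np.arctan2(ax[1],ax[0]),'hinge on mid',h0,'grip',h0+.09*ax,'tip',h0+.19*ax)
    d=P[b][:,:2]-h0;print('extent along',(d@ax).min(),(d@ax).max())
E
```

```text
top 674 [ 0.398 -0.351  0.009] [ 0.621 -0.261  0.041]
hinge ((416.2859191894531, -279.47314453125), 18.423391342163086)
L [0.08995123 0.01552843] R [-0.08995111 -0.0155284 ] ang -0.19582488095393688 hinge on mid [ 0.41638538 -0.27897588] grip [ 0.50466525 -0.2964877 ] tip [ 0.602754   -0.31594527]
extent along -0.01840187815168932 0.20206742812537837
scene 1274 [ 0.398 -0.352  0.008] [ 0.62  -0.261  0.04 ]
hinge ((415.1566467285156, -279.4249572753906), 18.47586441040039)
L [0.09371186 0.01506446] R [-0.09371188 -0.01506444] ang -0.19878565663052758 hinge on mid [ 0.4157341  -0.27653774] grip [ 0.50396174 -0.29431085] tip [ 0.60199245 -0.31405876]
extent along -0.018080968533808542 0.20186076878921838
```

```bash
cat >> h.py <<'E'
from scipy.spatial.transform import Rotation as Ro
def go(p,yaw,st=None):
    s=st or robot.state();R=Ro.from_quat(s['ee_rot']).as_matrix();y=np.arctan2(R[1,0],R[0,0])
    d=R.T@(np.array(p)-s['ee_pos']);print('delta',d.round(4),'turn',round((y-yaw+np.pi)%(2*np.pi)-np.pi,4),'at',s['ee_pos'].round(4),'yaw',y.round(4),'q',s['qpos'].round(2),'t',round(s['time'],2))
E
python3 -c "
from h import *
go((.4995,-.2944,.10),-.197)"
```

```text
delta [ 0.4212 -0.151   0.0981] turn 0.4218 at [ 0.1226 -0.5356  0.1977] yaw 0.2248 q [-1.55  0.26  1.54 -0.    1.35 -0.2 ] t 0.1
```

Emit:
apply_moves(
  delta_pos=[
    [0.02, -0.007, 0.003],
    [0.06, -0.021, 0.01],
    [0.1, -0.036, 0.02],
    [0.145, -0.052, 0.03],
    [0.19, -0.068, 0.04],
    [0.235, -0.084, 0.05],
    [0.28, -0.1, 0.06],
    [0.325, -0.116, 0.07],
    [0.37, -0.132, 0.085],
    [0.405, -0.145, 0.095],
  ],
  turn=[0.02, 0.07, 0.12, 0.17, 0.22, 0.27, 0.32, 0.36, 0.4, 0.42],
  hand=0,
  squeeze=5,
)

```text
time: 1.1
ee_pos: [0.4867, -0.3022, 0.1022]
ee_rot: [0.995, -0.098, -0.0, -0.001]
wrist_force: [-0.5, -0.6, -0.7]
opening: 1.003
grip_force: 0.0
```

```bash
python3 -c "
from h import *
go((.4995,-.2944,.10),-.197);go((.4995,-.2944,.024),-.197)"
```

```text
delta [ 0.0111 -0.0102  0.0022] turn 0.0015 at [ 0.4867 -0.3022  0.1022] yaw -0.1955 q [-0.75  0.38  1.61  0.    1.15  1.02] t 1.1
delta [ 0.0111 -0.0101  0.0782] turn 0.0015 at [ 0.4867 -0.3022  0.1022] yaw -0.1955 q [-0.75  0.38  1.61  0.    1.15  1.02] t 1.1
```

Emit:
apply_moves(
  delta_pos=[
    [0.006, -0.005, 0.01],
    [0.012, -0.011, 0.03],
    [0.012, -0.011, 0.045],
    [0.012, -0.011, 0.045],
    [0.012, -0.011, 0.045],
  ],
  turn=[0, 0, 0, 0, 0],
)

```text
time: 1.6
ee_pos: [0.4984, -0.2964, 0.0583]
ee_rot: [0.995, -0.098, -0.0, -0.0]
wrist_force: [0.5, -0.2, 0.8]
opening: 1.005
grip_force: 0.0
```

```bash
python3 -c "
from h import *
go((.4995,-.2944,.024),-.197);print(robot.state()['joint_velocities'].round(3))
s=snap('scene','s1.png')"
```

```text
delta [ 0.0008 -0.0021  0.0343] turn 0.0014 at [ 0.4984 -0.2964  0.0583] yaw -0.1956 q [-0.73  0.44  1.64 -0.    1.06  1.04] t 1.6
[-0.003 -0.019 -0.019  0.001  0.     0.003]
```

View pics/s1.png

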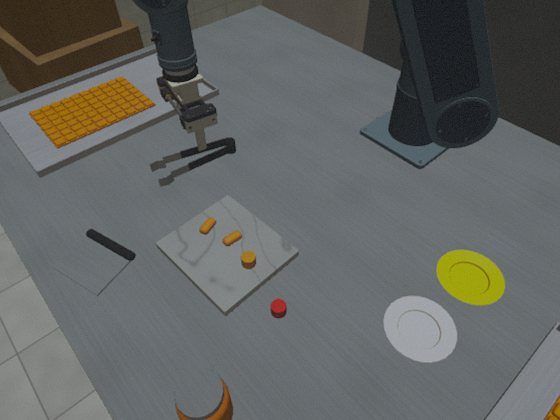

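The gripper straddles the tongs' arms, with the near finger at (202,145) outside the near arm. I'll descend and take the light hold.

Emit:
apply_moves(
  delta_pos=[
    [0.001, -0.002, 0.01],
    [0.001, -0.002, 0.025],
    [0.001, -0.002, 0.032],
    [0.001, -0.002, 0.034],
    [0.001, -0.002, 0.034],
  ],
  turn=[0, 0, 0, 0, 0],
)

```text
time: 2.15
ee_pos: [0.5003, -0.2944, 0.0244]
ee_rot: [0.995, -0.098, -0.0, -0.0]
wrist_force: [0.5, -0.6, 0.5]
opening: 0.999
grip_force: 0.0
```

Emit:
apply_moves(
  delta_pos=[
    [0, 0, 0],
    [0, 0, 0],
    [0, 0, 0],
    [0, 0, 0],
    [0, 0, 0],
    [0, 0, 0],
  ],
  turn=[0, 0, 0, 0, 0, 0],
  hand=0.52,
  squeeze=10,
)

```text
time: 2.75
ee_pos: [0.5004, -0.2943, 0.0245]
ee_rot: [0.995, -0.097, 0.0, 0.0]
wrist_force: [-0.3, 0.4, -0.2]
opening: 0.533
grip_force: 0.0
```

Emit:
apply_moves(
  delta_pos=[
    [0, 0, 0],
    [0, 0, 0],
    [0, 0, 0],
    [0, 0, 0],
  ],
  turn=[0, 0, 0, 0],
)

```text
time: 3.15
ee_pos: [0.5004, -0.2943, 0.0244]
ee_rot: [0.995, -0.097, -0.0, -0.0]
wrist_force: [0.6, 0.2, 0.1]
opening: 0.481
grip_force: 0.0
```

```bash
python3 -c "
from h import *
print(robot.state()['grip_force'],robot.state()['opening'])
s=snap('scene');t=snap('top')
a=cv2.resize(s['pixels'][90:200,120:260],None,fx=4,fy=4)
b=cv2.resize(t['pixels'][140:270,360:460],None,fx=3.385,fy=3.385)
cv2.imwrite('pics/c2.png',np.hstack([cv2.resize(a,(460,440)),cv2.resize(b,(338,440))])[:,:,::-1])"
```

```text
0.0 0.48121320819753005
```

View pics/c2.png

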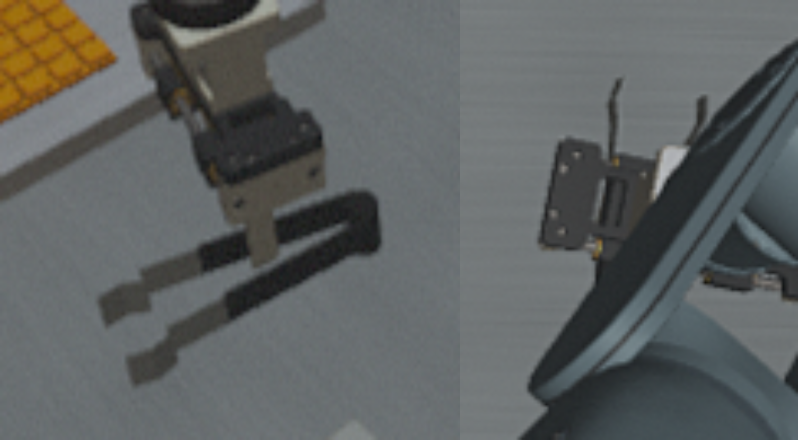

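```bash
python3 -c "
from h import *
s=snap('scene');st=robot.state();R=Ro.from_quat(st['ee_rot']).as_matrix()
for y in(-.04,-.0224,0,.0224,.04):
  for z in (0.019,-.02):
    p=st['ee_pos']+R@np.array([0,y,z]);uv=cv2.projectPoints(p[None],s['rvec'],s['tvec'],s['intrinsics'],None)[0].ravel();print(y,z,p.round(3),uv.round(),((uv-[120,90])*[460/140,4]).round())
for a in ((.4112,-.2768,.036),):
  print(cv2.projectPoints(np.array([a]),s['rvec'],s['tvec'],s['intrinsics'],None)[0].ravel())
P=cloud(s);b=(P[...,2]>.008)&(P[...,2]<.06)&(P[...,1]<-.2)&(P[...,1]>-.40)&(P[...,0]>.5)&(P[...,0]<.63);q=P[b];print(len(q))
ax=np.array([np.cos(.197),-np.sin(.197)]);n=np.array([-ax[1],ax[0]]);d=q[:,:2]-[.4995,-.2944];a=d@ax;y=d@n
for lo in (.02,.04,.06,.08,.1):
  k=(a>lo)&(a<lo+.02)&(q[:,2]>.015);print(lo,np.median(y[k&(y>0)]),np.median(y[k&(y<0)]))
"
```

```text
-0.04 0.019 [ 0.508 -0.255  0.005] [205. 171.] [278. 323.]
-0.04 -0.02 [ 0.508 -0.255  0.044] [202. 159.] [271. 276.]
-0.0224 0.019 [ 0.505 -0.272  0.005] [202. 167.] [269. 307.]
-0.0224 -0.02 [ 0.505 -0.272  0.044] [200. 155.] [261. 260.]
0 0.019 [ 0.5   -0.294  0.005] [198. 162.] [258. 287.]
0 -0.02 [ 0.5   -0.294  0.044] [196. 150.] [250. 240.]
0.0224 0.019 [ 0.496 -0.316  0.005] [195. 157.] [247. 267.]
0.0224 -0.02 [ 0.496 -0.316  0.044] [193. 145.] [238. 220.]
0.04 0.019 [ 0.493 -0.334  0.005] [192. 153.] [238. 252.]
0.04 -0.02 [ 0.493 -0.334  0.044] [190. 141.] [230. 205.]
[229.21287779 140.72434977]
712
0.02 0.02469674103134615 -0.02779632623406827
0.04 0.026875132783561594 -0.029079950782176463
0.06 0.028382235707746863 -0.030670506592345527
0.08 0.029388119484477608 -0.033427172074247814
0.1 0.030823554051350805 -0.034396479968532484
```

```bash
python3 -c "
from h import *
print(robot.tcp_to_tips,[a for a in dir(robot) if a[0]!='_'],robot.state()['ee_pos'])
s=snap('scene');P=cloud(s)
for v in range(138,166,2): print(v,[tuple(P[v,u].round(3)) for u in (197,200,203)],s['pixels'][v,200])
"
```

```text
0.019 ['IKError', 'hand_in', 'state', 'tcp_to_tips'] [ 0.50039693 -0.29431963  0.02445504]
138 [(np.float64(0.531), np.float64(-0.216), np.float64(0.144)), (np.float64(0.526), np.float64(-0.212), np.float64(0.144)), (np.float64(0.519), np.float64(-0.212), np.float64(0.139))] [81 75 68]
140 [(np.float64(0.532), np.float64(-0.216), np.float64(0.139)), (np.float64(0.527), np.float64(-0.213), np.float64(0.137)), (np.float64(0.52), np.float64(-0.211), np.float64(0.135))] [79 75 67]
142 [(np.float64(0.533), np.float64(-0.217), np.float64(0.133)), (np.float64(0.527), np.float64(-0.214), np.float64(0.131)), (np.float64(0.443), np.float64(-0.358), np.float64(0.001))] [81 76 70]
144 [(np.float64(0.513), np.float64(-0.258), np.float64(0.092)), (np.float64(0.505), np.float64(-0.259), np.float64(0.087)), (np.float64(0.468), np.float64(-0.314), np.float64(0.034))] [79 76 66]
146 [(np.float64(0.514), np.float64(-0.258), np.float64(0.086)), (np.float64(0.507), np.float64(-0.256), np.float64(0.084)), (np.float64(0.47), np.float64(-0.311), np.float64(0.031))] [80 77 69]
148 [(np.float64(0.515), np.flo
[... 1025 characters left out ...]
05), np.float64(-0.272), np.float64(0.035)), (np.float64(0.497), np.float64(-0.273), np.float64(0.029))] [52 54 54]
160 [(np.float64(0.513), np.float64(-0.275), np.float64(0.032)), (np.float64(0.506), np.float64(-0.273), np.float64(0.029)), (np.float64(0.499), np.float64(-0.271), np.float64(0.025))] [30 30 32]
162 [(np.float64(0.515), np.float64(-0.274), np.float64(0.027)), (np.float64(0.506), np.float64(-0.274), np.float64(0.021)), (np.float64(0.5), np.float64(-0.271), np.float64(0.02))] [31 29 35]
164 [(np.float64(0.515), np.float64(-0.276), np.float64(0.019)), (np.float64(0.509), np.float64(-0.272), np.float64(0.017)), (np.float64(0.495), np.float64(-0.282), np.float64(0.003))] [30 28 28]
```

The camera shows the fingertips at about z = 0.05 (lower end near (199,155)), above the arms, while the reported pose implies 0.005. The pads have closed on nothing. I'll reopen and measure the true height.

Emit:
apply_moves(
  delta_pos=[
    [0, 0, 0],
    [0, 0, 0],
    [0, 0, 0],
    [0, 0, 0],
    [0, 0, 0],
    [0, 0, 0],
    [0, 0, 0],
    [0, 0, 0],
  ],
  turn=[0, 0, 0, 0, 0, 0, 0, 0],
  hand=0.05,
)

```text
time: 4.15
ee_pos: [0.5004, -0.2943, 0.0245]
ee_rot: [0.995, -0.097, -0.0, 0.0]
wrist_force: [0.1, 0.4, 0.2]
opening: 0.951
grip_force: 0.0
```

```bash
cat >> h.py <<'E'
def tips(s=None):
    s=s or snap('scene');st=robot.state();P=cloud(s);R=Ro.from_quat(st['ee_rot']).as_matrix()
    L=(P-st['ee_pos'])@R   # tool coordinates
    op=st['opening']*.093/2
    k=(abs(L[...,0])<.03)&(abs(L[...,1]+op+.0175)<.02)&(L[...,2]>-.10)&(P[...,2]>.004)&(s['depth']>0)
    b=blobs(k,10)
    for m in b:
        l=L[m];z=P[m][:,2];print('finger blob',len(l),'tool x',np.percentile(l[:,0],[5,50,95]).round(4),'y',np.percentile(l[:,1],[5,50,95]).round(4),'z',np.percentile(l[:,2],[2,50,98]).round(4),'world z min',np.percentile(z,[1,3,10]).round(4))
    print('reported tip z',(st['ee_pos']+R[:,2]*.019)[2].round(4))
E
python3 -c "
from h import *
tips();print(robot.state()['opening'],robot.state()['qpos'])"
```

```text
finger blob 164 tool x [-0.0073  0.0028  0.0098] y [-0.0613 -0.0583 -0.0484] z [-0.085  -0.0582 -0.0294] world z min [0.0509 0.0552 0.0593]
reported tip z 0.0055
0.9491996145700552 [-7.23698541e-01  4.80288225e-01  1.67164529e+00  1.21352775e-05
  9.89639346e-01  1.04230090e+00]
```

Emit:
apply_moves(
  delta_pos=[
    [0, 0, 0.008],
    [0, 0, 0.02],
    [0, 0, 0.028],
    [0, 0, 0.03],
    [0, 0, 0.03],
  ],
  turn=[0, 0, 0, 0, 0],
)

```text
time: 4.7
ee_pos: [0.4999, -0.2939, -0.0065]
ee_rot: [0.995, -0.097, -0.001, -0.001]
wrist_force: [0.0, 1.9, 0.4]
opening: 0.955
grip_force: 0.0
```

```bash
python3 -c "
from h import *
tips();print(robot.state()['qpos'].round(3))"
```

```text
finger blob 148 tool x [-0.0077  0.0029  0.0095] y [-0.0616 -0.0582 -0.0477] z [-0.0843 -0.0578 -0.031 ] world z min [0.0211 0.0255 0.0301]
reported tip z -0.025
[-0.724  0.521  1.695 -0.     0.926  1.042]
```

Emit:
apply_moves(
  delta_pos=[
    [0, 0, 0.004],
    [0, 0, 0.009],
    [0, 0, 0.013],
    [0, 0, 0.014],
    [0, 0, 0.014],
  ],
  turn=[0, 0, 0, 0, 0],
)

```text
time: 5.25
ee_pos: [0.5003, -0.2942, -0.0197]
ee_rot: [0.995, -0.097, -0.0, -0.0]
wrist_force: [0.0, 0.3, 0.3]
opening: 0.952
grip_force: 0.0
```

```bash
python3 -c "
from h import *
tips();s=snap('scene')
cv2.imwrite('pics/c3.png',cv2.resize(s['pixels'][90:200,120:260],None,fx=4,fy=4)[:,:,::-1])"
```

```text
finger blob 144 tool x [-0.0077  0.0024  0.0097] y [-0.0613 -0.0581 -0.0489] z [-0.0833 -0.0576 -0.03  ] world z min [0.0095 0.0108 0.0155]
reported tip z -0.0386
```

View pics/c3.png

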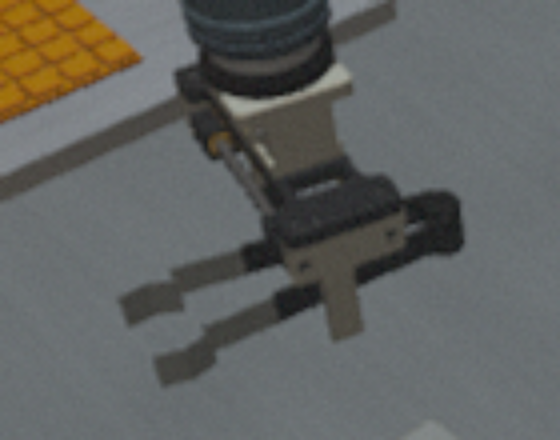

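The near finger now reaches down past the left arm on its outside, with its tip at (345,335) in the crop. I'll take the light hold.

Emit:
apply_moves(
  delta_pos=[
    [0, 0, 0],
    [0, 0, 0],
    [0, 0, 0],
    [0, 0, 0],
    [0, 0, 0],
    [0, 0, 0],
    [0, 0, 0],
    [0, 0, 0],
    [0, 0, 0],
  ],
  turn=[0, 0, 0, 0, 0, 0, 0, 0, 0],
  hand=0.52,
  squeeze=8,
)

```text
time: 6.25
ee_pos: [0.5004, -0.2943, -0.0195]
ee_rot: [0.995, -0.097, 0.0, -0.0]
wrist_force: [-0.1, 0.4, 0.9]
opening: 0.485
grip_force: 4.8
```

Emit:
apply_moves(
  delta_pos=[
    [0, 0, -0.004],
    [0, 0, -0.012],
    [0, 0, -0.024],
    [0, 0, -0.038],
    [0, 0, -0.054],
    [0, 0, -0.068],
    [0, 0, -0.078],
    [0, 0, -0.084],
    [0, 0, -0.085],
    [0, 0, -0.085],
  ],
  turn=[0, 0, 0, 0, 0, 0, 0, 0, 0, 0],
)

```text
time: 7.25
ee_pos: [0.5002, -0.2941, 0.0653]
ee_rot: [0.995, -0.097, -0.0, -0.0]
wrist_force: [0.5, 0.0, -1.0]
opening: 0.484
grip_force: 4.5
```

```bash
cat >> h.py <<'E'
def tongpos(s=None):
    s=s or snap('scene');st=robot.state();P=cloud(s);R=Ro.from_quat(st['ee_rot']).as_matrix()
    L=(P-st['ee_pos'])@R
    k=(L[...,0]>.02)&(L[...,0]<.14)&(abs(L[...,1])<.05)&(abs(L[...,2])<.03+.03)&(s['depth']>0)&(P[...,2]>st['ee_pos'][2]-.005+.02)
    b=max(blobs(k,10),key=lambda m:m.sum()) if 0 else k
    l=L[b];w=P[b]
    for lo in (.02,.04,.06,.085,.105):
        q=(l[:,0]>lo)&(l[:,0]<lo+.02)
        for sgn in(-1,1):
            r=q&(l[:,1]*sgn>0)
            if r.sum()>5: print('x',lo,'side',sgn,r.sum(),'y',np.percentile(l[r,1],[5,50,95]).round(4),'worldz',np.percentile(w[r,2],[3,97]).round(4))
    print('max x',np.percentile(l[:,0],[99,99.8]).round(4))
E
python3 -c "
from h import *
tongpos();go((.508,.048,.0655),.0)
s=robot.state();print(s['opening'],s['grip_force'])"
```

```text
x 0.02 side -1 72 y [-0.0246 -0.0223 -0.0195] worldz [0.099 0.121]
x 0.02 side 1 71 y [0.0195 0.0216 0.0242] worldz [0.0992 0.1204]
x 0.04 side -1 75 y [-0.026  -0.0231 -0.0206] worldz [0.0985 0.1219]
x 0.04 side 1 74 y [0.0202 0.0229 0.0255] worldz [0.0991 0.1201]
x 0.06 side -1 81 y [-0.0267 -0.0245 -0.0216] worldz [0.0957 0.1202]
x 0.06 side 1 76 y [0.0206 0.0231 0.0261] worldz [0.0982 0.1214]
x 0.085 side -1 87 y [-0.0293 -0.0263 -0.0233] worldz [0.0864 0.1124]
x 0.085 side 1 88 y [0.0216 0.0258 0.0283] worldz [0.0875 0.1131]
x 0.105 side -1 47 y [-0.0279 -0.0251 -0.0225] worldz [0.0867 0.1122]
x 0.105 side 1 47 y [0.0217 0.0245 0.0271] worldz [0.0878 0.1128]
max x [0.1145 0.1154]
delta [-5.850e-02 -3.371e-01 -3.000e-04] turn -0.1952 at [ 0.5    -0.294   0.0649] yaw -0.1952 q [-0.72  0.43  1.63 -0.    1.08  1.04] t 7.3
0.4839768156574866 4.547568180205417
```

Emit:
apply_moves(
  delta_pos=[
    [-0.002, -0.011, 0],
    [-0.007, -0.04, 0],
    [-0.014, -0.08, 0],
    [-0.021, -0.123, 0],
    [-0.028, -0.168, 0],
    [-0.036, -0.213, 0],
    [-0.043, -0.257, 0],
    [-0.05, -0.297, 0],
    [-0.055, -0.326, 0],
    [-0.0565, -0.3375, 0],
  ],
  turn=[-0.01, -0.03, -0.05, -0.08, -0.1, -0.13, -0.15, -0.17, -0.19, -0.195],
)

```text
time: 8.3
ee_pos: [0.509, 0.0511, 0.0649]
ee_rot: [1.0, 0.002, -0.001, -0.0]
wrist_force: [0.1, -0.5, -0.8]
opening: 0.481
grip_force: 4.5
```

Emit:
apply_moves(
  delta_pos=[
    [0, 0, 0],
    [0, 0, 0],
  ],
  turn=[0, 0],
)

```text
time: 8.5
ee_pos: [0.5103, 0.0473, 0.0652]
ee_rot: [1.0, 0.0, -0.0, 0.0]
wrist_force: [0.5, -0.2, -0.7]
opening: 0.482
grip_force: 4.5
```

```bash
python3 -c "
from h import *
s=snap('scene','s4.png');t=snap('top')
tongpos(s);go((.51,.048,.0655),.0)
for n,s in(('scene',s),('top',t)):
    P=cloud(s);hsv=cv2.cvtColor(s['pixels'],cv2.COLOR_RGB2HSV);h,S=hsv[...,0].astype(int),hsv[...,1]
    for b in blobs((h>8)&(h<28)&(S>130)&(P[...,2]>.038)&(P[...,2]<.056)&(abs(P[...,1]-.05)<.03)&(P[...,0]>.56)&(P[...,0]<.66),20):
        v,u=np.nonzero(b);r=ray(s,np.c_[u,v],.044);print(n,len(u),u.mean(),v.mean(),cv2.minEnclosingCircle((r*1000).astype(np.float32)),r.mean(0))
c=np.hstack([cv2.resize(s['pixels'][120:240,240:320],(400,600))]);cv2.imwrite('pics/c4.png',np.hstack([c,cv2.resize(snap('scene')['pixels'][180:300,190:270],(400,600))])[:,:,::-1])
"
```

```text
x 0.02 side -1 72 y [-0.0242 -0.023  -0.0205] worldz [0.0992 0.1207]
x 0.02 side 1 76 y [0.0196 0.0206 0.0229] worldz [0.0994 0.1209]
x 0.04 side -1 74 y [-0.0255 -0.0243 -0.0215] worldz [0.0986 0.1203]
x 0.04 side 1 78 y [0.0202 0.0215 0.0243] worldz [0.0985 0.1206]
x 0.06 side -1 89 y [-0.0273 -0.0257 -0.0229] worldz [0.097  0.1206]
x 0.06 side 1 87 y [0.0209 0.0224 0.0245] worldz [0.0974 0.1207]
x 0.085 side -1 91 y [-0.0296 -0.028  -0.0257] worldz [0.0869 0.1134]
x 0.085 side 1 93 y [0.0228 0.0246 0.0268] worldz [0.086 0.112]
x 0.105 side -1 53 y [-0.0279 -0.0263 -0.0241] worldz [0.0848 0.1128]
x 0.105 side 1 45 y [0.0217 0.0231 0.0249] worldz [0.0877 0.1133]
max x [0.1146 0.1151]
delta [-0.0005 -0.0015 -0.0002] turn -0.0017 at [0.5105 0.0465 0.0653] yaw -0.0017 q [-0.13  0.32  1.8  -0.    1.02  1.45] t 8.6
scene 118 247.41525423728814 258.1694915254237 ((610.0928955078125, 48.701541900634766), 15.394028663635254) [0.61082376 0.04998846]
```

View pics/c4.png

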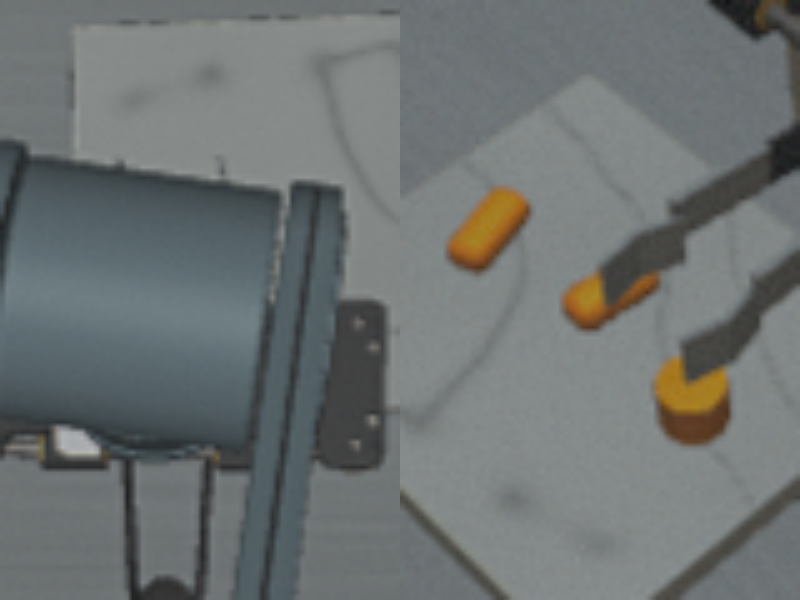

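The tongs are level, with the open tips above the drum (crop right half: tip plates at (640,260) and (725,345), drum at (690,400)). I'll lower to just above it and check the alignment.

Emit:
apply_moves(
  delta_pos=[
    [0.001, -0.002, 0.004],
    [0.001, -0.002, 0.014],
    [0.001, -0.002, 0.026],
    [0.001, -0.002, 0.034],
    [0.001, -0.002, 0.037],
    [0.001, -0.002, 0.037],
  ],
  turn=[0, 0, 0, 0, 0, 0],
)

```text
time: 9.25
ee_pos: [0.5108, 0.0498, 0.0275]
ee_rot: [1.0, -0.0, -0.001, -0.0]
wrist_force: [0.1, -0.5, -0.5]
opening: 0.482
grip_force: 4.5
```

```bash
python3 -c "
from h import *
s=snap('scene');P=cloud(s);st=robot.state();print(st['ee_pos'])
hsv=cv2.cvtColor(s['pixels'],cv2.COLOR_RGB2HSV);S=hsv[...,1]
k=(P[...,0]>st['ee_pos'][0]+.08)&(P[...,0]<.64)&(P[...,1]>0)&(P[...,1]<.1)&(P[...,2]>.03)&(S<90)
for b in blobs(k,15):
    q=P[b];print(len(q),'x',np.percentile(q[:,0],[2,98]).round(4),'y',np.percentile(q[:,1],[5,50,95]).round(4),'z',np.percentile(q[:,2],[2,98]).round(4))
tongpos(s)
k=(S>150)&(P[...,0]>.58)&(P[...,0]<.64)&(P[...,1]>.02)&(P[...,1]<.08)&(P[...,2]>.038)
v,u=np.nonzero(k);r=ray(s,np.c_[u,v],.044);print(len(r),cv2.minEnclosingCircle((r*1000).astype(np.float32)))
cv2.imwrite('pics/c5.png',cv2.resize(s['pixels'][190:290,200:300],(600,600))[:,:,::-1])"
```

```text
[0.51127138 0.04979221 0.02811518]
158 x [0.5922 0.6262] y [0.0225 0.025  0.0276] z [0.0473 0.0752]
138 x [0.5916 0.6247] y [0.073  0.0757 0.078 ] z [0.0487 0.0754]
x 0.02 side -1 64 y [-0.0239 -0.0224 -0.0196] worldz [0.0619 0.0832]
x 0.02 side 1 68 y [0.0203 0.0215 0.024 ] worldz [0.0608 0.0826]
x 0.04 side -1 69 y [-0.0249 -0.0235 -0.0202] worldz [0.0619 0.0834]
x 0.04 side 1 74 y [0.0209 0.0223 0.0251] worldz [0.0609 0.083 ]
x 0.06 side -1 80 y [-0.0261 -0.025  -0.0222] worldz [0.0586 0.0828]
x 0.06 side 1 78 y [0.0219 0.0234 0.026 ] worldz [0.0577 0.0833]
x 0.085 side -1 103 y [-0.0285 -0.0264 -0.0016] worldz [0.0445 0.0749]
x 0.085 side 1 158 y [0.0023 0.0238 0.0275] worldz [0.0439 0.074 ]
x 0.105 side -1 54 y [-0.0266 -0.0253 -0.0024] worldz [0.0448 0.0739]
x 0.105 side 1 60 y [0.0029 0.0239 0.0261] worldz [0.0439 0.0748]
max x [0.1143 0.115 ]
118 ((609.780029296875, 48.08159255981445), 15.508628845214844)
```

View pics/c5.png

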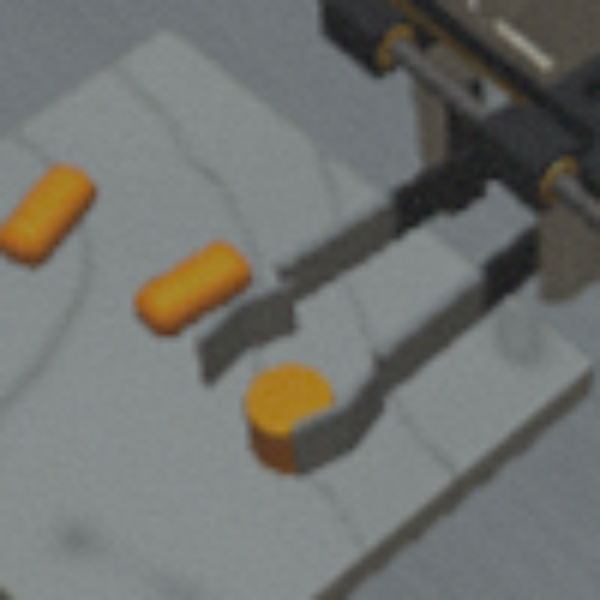

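The drum sits centrally between the tips: tips mid at (0.609, 0.049), drum at (0.610, 0.048). Lowering around it.

Emit:
apply_moves(
  delta_pos=[
    [0, 0.001, 0.003],
    [0, 0.001, 0.008],
    [0, 0.001, 0.014],
    [0, 0.001, 0.019],
    [0, 0.001, 0.023],
    [0, 0.001, 0.0245],
    [0, 0.001, 0.0245],
    [0, 0.001, 0.0245],
  ],
  turn=[0, 0, 0, 0, 0, 0, 0, 0],
)

```text
time: 10.1
ee_pos: [0.5115, 0.0487, 0.004]
ee_rot: [1.0, -0.0, 0.0, 0.0]
wrist_force: [0.7, -1.1, -0.4]
opening: 0.484
grip_force: 4.5
```

```bash
python3 -c "
from h import *
s=snap('scene');P=cloud(s);st=robot.state();print(st['ee_pos'],st['wrist_force'])
hsv=cv2.cvtColor(s['pixels'],cv2.COLOR_RGB2HSV);S=hsv[...,1]
k=(P[...,0]>st['ee_pos'][0]+.08)&(P[...,0]<.64)&(P[...,1]>0)&(P[...,1]<.1)&(P[...,2]>.0225)&(S<90)
for b in blobs(k,15):
    q=P[b];print(len(q),'x',np.percentile(q[:,0],[2,98]).round(4),'y',np.percentile(q[:,1],[5,50,95]).round(4),'z',np.percentile(q[:,2],[2,98]).round(4))
"
```

```text
[0.51161692 0.04873164 0.00411046] [-0.00965323  0.29683598 -0.97332916]
142 x [0.5922 0.6347] y [0.021  0.0236 0.0261] z [0.0228 0.0526]
139 x [0.5924 0.6266] y [0.0721 0.0749 0.0771] z [0.0233 0.052 ]
```

Emit:
apply_moves(
  delta_pos=[
    [0, 0, 0],
    [0, 0, 0],
    [0, 0, 0],
    [0, 0, 0],
    [0, 0, 0],
    [0, 0, 0],
    [0, 0, 0],
    [0, 0, 0],
  ],
  turn=[0, 0, 0, 0, 0, 0, 0, 0],
  hand=0.8,
  squeeze=22,
)

```text
time: 10.95
ee_pos: [0.5115, 0.0488, 0.004]
ee_rot: [1.0, -0.0, 0.0, -0.0]
wrist_force: [0.5, 0.4, -0.3]
opening: 0.359
grip_force: 22.0
```

The tongs shut at 33.4 mm with 22 N on each side, which matches the drum being held. Lifting.

Emit:
apply_moves(
  delta_pos=[
    [0, 0, -0.003],
    [0, 0, -0.01],
    [0, 0, -0.022],
    [0, 0, -0.038],
    [0, 0, -0.056],
    [0, 0, -0.075],
    [0, 0, -0.094],
    [0, 0, -0.109],
    [0, 0, -0.118],
    [0, 0, -0.12],
  ],
  turn=[0, 0, 0, 0, 0, 0, 0, 0, 0, 0],
)

```text
time: 11.95
ee_pos: [0.5122, 0.0487, 0.1257]
ee_rot: [1.0, -0.0, 0.001, 0.0]
wrist_force: [0.7, 0.5, -1.5]
opening: 0.359
grip_force: 22.0
```

```bash
python3 -c "
from h import *
s=snap('scene','s6.png');P=cloud(s);st=robot.state();print(st['ee_pos'],st['opening'],st['grip_force'])
hsv=cv2.cvtColor(s['pixels'],cv2.COLOR_RGB2HSV);h,S=hsv[...,0].astype(int),hsv[...,1]
for b in blobs((h>8)&(h<28)&(S>130)&(P[...,0]>.55)&(P[...,0]<.7)&(abs(P[...,1])<.12),15):
    q=P[b];print(len(q),q.mean(0).round(4),np.percentile(q[:,2],[3,97]).round(4))
tip=st['ee_pos']+[.098,0,0];d=np.array([.463,.3575])-tip[:2];print('tip',tip,d)
# yaw choice: tip over plate
for yaw in (0,.3,.5,.66):
    p=np.array([.463,.3575])-.098*np.array([np.cos(yaw),np.sin(yaw)]);print(yaw,p,np.hypot(*p));go((p[0],p[1],st['ee_pos'][2]),yaw,st)
"
```

```text
[0.51184696 0.04871279 0.12500445] 0.3565376151077392 21.963289082050323
150 [0.6101 0.0481 0.166 ] [0.159  0.1718]
147 [ 0.6174 -0.08    0.0344] [0.0276 0.0385]
159 [ 0.599  -0.0183  0.0345] [0.0265 0.0389]
tip [0.60984696 0.04871279 0.12500445] [-0.14684696  0.30878721]
0 [0.365  0.3575] 0.510912174448799
delta [-1.469e-01 -3.088e-01 -3.000e-04] turn -0.0002 at [0.5118 0.0487 0.125 ] yaw -0.0002 q [-0.12  0.26  1.73  0.    1.15  1.45] t 12.0
0.3 [0.36937702 0.32853902] 0.4943452977464936
delta [-0.1425 -0.2798 -0.0003] turn -0.3002 at [0.5118 0.0487 0.125 ] yaw -0.0002 q [-0.12  0.26  1.73  0.    1.15  1.45] t 12.0
0.5 [0.37699691 0.3105163 ] 0.48841277643359815
delta [-0.1349 -0.2618 -0.0003] turn -0.5002 at [0.5118 0.0487 0.125 ] yaw -0.0002 q [-0.12  0.26  1.73  0.    1.15  1.45] t 12.0
0.66 [0.38558076 0.29741455] 0.48695783919996466
delta [-0.1263 -0.2487 -0.0003] turn -0.6602 at [0.5118 0.0487 0.125 ] yaw -0.0002 q [-0.12  0.26  1.73  0.    1.15  1.45] t 12.0
```

View pics/s6.png

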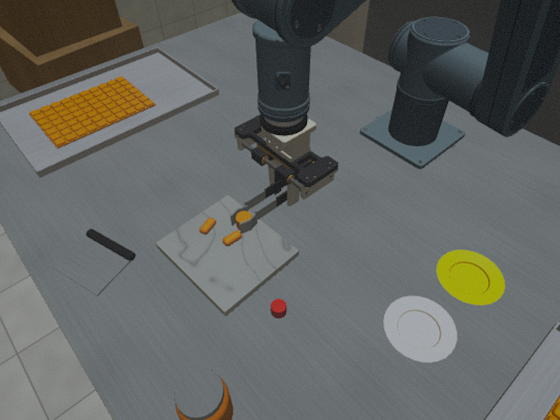

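The drum is held between the tips at (244,217), with its underside at about z = 0.147. The pillows are untouched. Carrying it over the white plate.

Emit:
apply_moves(
  delta_pos=[
    [-0.004, -0.008, 0],
    [-0.015, -0.03, 0],
    [-0.031, -0.061, 0],
    [-0.049, -0.095, 0],
    [-0.067, -0.13, 0],
    [-0.085, -0.165, 0],
    [-0.103, -0.2, 0],
    [-0.119, -0.231, 0],
    [-0.13, -0.253, 0],
    [-0.135, -0.262, 0],
  ],
  turn=[-0.02, -0.06, -0.12, -0.18, -0.25, -0.32, -0.38, -0.44, -0.48, -0.5],
)

```text
time: 13.0
ee_pos: [0.3741, 0.3124, 0.123]
ee_rot: [0.968, 0.25, -0.001, -0.0]
wrist_force: [0.5, -0.3, -2.3]
opening: 0.357
grip_force: 22.0
```

Emit:
apply_moves(
  delta_pos=[
    [0, 0, 0],
    [0, 0, 0],
    [0, 0, 0],
  ],
  turn=[0, 0, 0],
)

```text
time: 13.3
ee_pos: [0.3769, 0.3098, 0.1237]
ee_rot: [0.969, 0.247, -0.0, 0.0]
wrist_force: [1.2, 0.5, -1.6]
opening: 0.36
grip_force: 22.0
```

```bash
python3 -c "
from h import *
s=snap('scene','s7.png');P=cloud(s);st=robot.state();print(st['ee_pos'],st['opening'],st['grip_force'],abs(st['joint_velocities']).max())
hsv=cv2.cvtColor(s['pixels'],cv2.COLOR_RGB2HSV);h,S=hsv[...,0].astype(int),hsv[...,1]
for b in blobs((h>8)&(h<28)&(S>130)&(P[...,0]>.38)&(P[...,0]<.7)&(abs(P[...,1])<.42),15):
    q=P[b];print(len(q),q.mean(0).round(4),np.percentile(q[:,2],[3,97]).round(4))
"
```

```text
[0.37704021 0.30981002 0.12381529] 0.35959909453718963 21.963323950767517 0.0037292399181779665
142 [0.3999 0.3131 0.2572] [0.2536 0.2613]
147 [ 0.6176 -0.08    0.0343] [0.0268 0.0387]
158 [ 0.599  -0.0185  0.0344] [0.0264 0.0385]
345 [0.4647 0.3585 0.1603] [0.1439 0.1656]
```

View pics/s7.png

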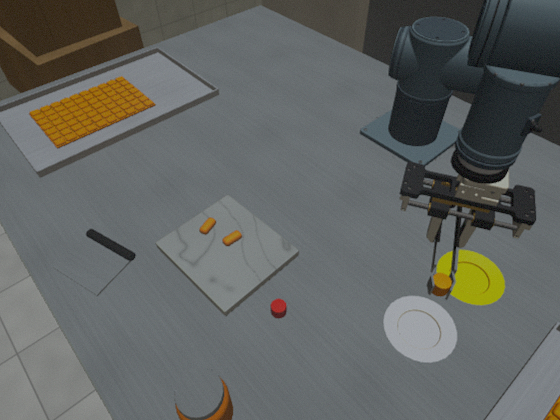

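The drum at (441,284) lies along the ray above the white plate. Depth puts it at (0.465, 0.358), which is the plate centre. I'll wait half a second to confirm it isn't slipping.

Emit:
apply_moves(
  delta_pos=[
    [0, 0, 0],
    [0, 0, 0],
    [0, 0, 0],
    [0, 0, 0],
    [0, 0, 0],
    [0, 0, 0],
    [0, 0, 0],
    [0, 0, 0],
  ],
  turn=[0, 0, 0, 0, 0, 0, 0, 0],
)

```text
time: 14.15
ee_pos: [0.3765, 0.3108, 0.124]
ee_rot: [0.969, 0.247, 0.0, -0.0]
wrist_force: [-0.2, 0.6, -1.4]
opening: 0.36
grip_force: 22.0
```

```bash
python3 -c "
from h import *
for n in ('scene','top'):
  s=snap(n);P=cloud(s);st=robot.state()
  hsv=cv2.cvtColor(s['pixels'],cv2.COLOR_RGB2HSV);h,S=hsv[...,0].astype(int),hsv[...,1]
  for b in blobs((h>8)&(h<28)&(S>130)&(P[...,0]>.42)&(P[...,0]<.5)&(P[...,1]<.42)&(P[...,1]>.3)&(P[...,2]>.05),8):
    q=P[b];print(n,len(q),q.mean(0).round(4),np.percentile(q[:,2],[3,97]).round(4))
print(st['opening'],st['grip_force'],st['ee_pos'])
"
```

```text
scene 342 [0.4641 0.3596 0.1607] [0.1448 0.1658]
top 140 [0.4598 0.3572 0.1622] [0.1537 0.1663]
0.3650190536578718 21.963283717632294 [0.37642621 0.31081315 0.12393905]
```

The drum is steady. Its underside is at about 0.142 m, roughly 12.8 cm above the plate and centred over it.

```bash
python3 -c "
from plant import robot
print(robot.hand_in())"
```

```text
the job is handed in; nothing more can be done
None
```

The job is handed in: the tongs are squeezed shut at 22 N on the drum sweet, holding it about 12.8 cm above the centre of the white plate, with both pillow sweets where they were; one early close missed the tongs because the reported tool height was about 4.5 cm too low, so I went by the camera after that.

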